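# Click the key carousel round to the blue nazar

## Robot

A 6-joint arm with a two-finger parallel gripper is mounted at the origin on the work surface. World frame = base frame: x ahead of the robot, y to its left, z up, the work surface at z = 0. Lengths are in mm, angles in degrees, forces in N, time in s.
With the tool pointing down it reaches from about 275 to 775 mm from the base axis. Payload 14.6 kg.
Tool frame: the origin (TCP) lies midway between the tips of the shut fingers; the grasp point (between the pads) lies 19 mm behind it; z points along the fingers, y is the line along which they close (so a half turn about z gives the same grasp; the last joint's range is limited). The gripper opens to 85 mm and grips with 20 to 120 N. Pads are 22 mm wide; open, the fingers measure 114 mm over their backs; the gripper's body (76 mm by 85 mm) begins 54 mm behind the grasp point. The pads swing forward as they close: fully open they stand 13 mm farther back than shut.
Start: joints at [58.31, 15.075, -2.767, 72.158, 0, 81.102], TCP at [203.385, 484.007, 231.278] pointing down, gripper open.
Joint ranges: [-151.79, 151.79], [-50.71, 97.33], [-67.44, 78.34], [-121.81, 120.89], [-77.56, 73.72], [-180, 180]. Speed limits (degrees/s): [108.29, 108.29, 147.25, 159.86, 180, 180].

## Interface

Orientations are given as [roll, pitch, yaw] about the fixed x, y, z axes, in that order (R = Rz(yaw) Ry(pitch) Rx(roll)).
In Python, from rig import manip gives the robot as it stands. The module is installed in compiled form; this text tells all that it offers.
- The arm moves only by the tool drive_tool, never from a script. Its argument "commands" is one flat list of numbers, 4 for each row, row after row: the shift along the tool's x, y, z in mm, then the turn about the tool's z in degrees. A call has 1 to 5 rows; each row shifts and turns the commanded pose from where the row before left it, along the tool's axes as they then stand; what a row does not reach is not made up. A row lasts 1/12 s, in which the tool goes at most 41.7 mm and 7.16 degrees, less where a joint would pass 70% of its speed; a pose out of reach is approached as far as the arm can. A call with a gripper value outside its range is refused whole. "hand" is the closure, from 0 (fully open) to 1 (shut), set as the call begins (left out, the last holds). The fingers move at their own pace and stop on an object; "force" is the grip in N (left out, the last holds). Time passes only in rows, so rows that do not move let the fingers close. It gives the time, the measured TCP pose, the force, the opening and the grip force at its end, in the units of the state.
- manip.read_state(): the state, without advancing time (a new reading comes with each control period).
- manip.grab_frame(name): name is "scene" or "top" or "wrist"; returns a dict with "pixels" (420x560x3 uint8, red, green, blue), "camera_matrix" (3x3 intrinsics, pixels), "dist" ([k1, k2, p1, p2, k3] as OpenCV has them; the pictures are not rectified), "eye" and "orientation" of the camera in the world; the wrist camera has in their place "mount" (4x4, takes a point from camera to tool coordinates, whose origin is the TCP and whose axes are the flange's). Camera axes: x right, y down, z forward; pixel columns grow to the right and rows downward; lengths in mm; the calibration is good to about 2 mm. A picture is of the moment at which its call begins: read the wrist's pose just before it. There is no depth.
- manip.job_done(): hands the job in; it is judged then, once.
The state is a dict: "time": time; "joint_pos": joint angles; "qd": joint speeds; "joint_torque": joint torques, N m; "position": TCP position; "eef_rot": TCP orientation; "wrist_force": force on the tool from outside, world axes, zero at the start; "wrist_torque": the same for the moment, N m; "finger_gap": finger opening in mm; "grasp_force": force on a finger pad.
Only numpy, scipy, OpenCV 4.12 (cv2) and the standard library are available. Lean on these libraries where they do the work, as an engineer would, in place of code of your own. Each camera call takes 0.05 s, during which the arm holds its last target. There are 200 camera calls.

## Task

The key carousel by the door shows who is out: set it to the blue nazar disc. With fingertips only, pressing on the turntable or its knurled rim, turn it by friction one click from the middle stop towards the blue nazar disc, so that it clicks into the stop there with its key pocket and yellow mark facing the disc, then let go. Grip and lift nothing, do not touch the brass key fob (it rides along in its pocket), and leave everything else on the bench where it is.

Things in the scene. Friction and masses are not known exactly. Their poses are not given: they have to be found in the camera images.
- carousel_base: Round fixed wooden plinth, 234 mm across, 12 mm high. Origin: centre of its underside, on the turntable's vertical axis. Its -x axis points from the centre to the middle stop (brass pip), where the pocket faces at the start. The two marker discs sit on it 45 degrees either side of that direction: with the joint at +0.785 the pocket faces the marker on its -y side, at -0.785 the one on its +y side.
- carousel (a joint): Turntable angle on the plinth, rad, anticlockwise from above; 0 with the pocket at the middle stop; starts within about 0.06 of 0. Click stops every 45 degrees (0.785 rad) from -2.2 to 2.2. Let go within half a step of a stop, it is drawn into it to about 0.02 rad. About 0.09 N m about the axis carries it over the ridge half-way between two stops.
- deck (a point): Centre of the turntable's top, on its axis, 58 mm above the bench. A disc 140 mm across, from 14 to 58 mm above the bench; dark steel rim 14 mm wide on top; 48 upright aluminium knurl ridges on its side, out to 71 mm radius. Inside the rim the wooden deck is flat, 1.5 mm lower than the rim, bare but for the pocket. Turns with the turntable; -x points to the pocket and the yellow rim mark.
- pocket (a point): Centre of the floor of the key pocket in the turntable, 34 mm from the axis towards the yellow mark: a recess 44 mm (radially) by 32 mm, about 7 mm deep, floor 50 mm above the bench. Axes as deck.
- fob: Brass key fob, a loose tag 34 x 20 x 8 mm with a red patch, lying flat in the pocket. Origin: centre of its underside. Not to be touched.
- nazar_top (a point): Centre of the top of the blue glass nazar disc (rings of blue, white, light blue, black), 36 mm across and 8 mm high, fixed on the plinth 94 mm from the axis, its top about 20 mm above the bench. It is on either side of the middle stop.
- cork_top (a point): Centre of the top of the plain cork disc, 36 mm across and 8 mm high, fixed on the plinth at the other side of the middle stop.
- doorstop: Loose steel doorstop wedge, 112 x 36 x 30 mm. Origin: centre of its underside. Leave it.
- beads: Loose rigid bangle of 18 brown olive-pit beads, 84 mm across, 12 mm high. Origin: centre of its underside. Leave it.
- gel_bottle: Loose clear bottle with a blue cap, 48 mm across, 120 mm high. Origin: centre of its underside. Leave it.
- mug: Loose blue mug, 80 mm across, 90 mm high. Origin: centre of its underside. Leave it.
- tray: Loose grey catch-all tray, 200 x 140 x 22 mm. Origin: centre of its underside. Leave it.
- torch: Loose black and orange pocket torch, 115 mm long, 30 mm across, lying in the tray. Origin: under its middle, at the tray's floor. Leave it.

How it is judged (in metres and radians):
On the way:
1. the fingers press on the carousel (contact force between the fingers and carousel_base above 1 N), for 0.1 s.
At the end, for the whole second after the job is handed in: The turntable rests in the stop at the nazar disc: joint within 0.1 rad of +0.785 (nazar on the plinth's -y side) or of -0.785 (+y side), slower than 0.1 rad/s, with the fob lying in its pocket (within 14 mm of the pocket's centre, within 4 mm of its floor) (((y of nazar_top in the frame of carousel_base below 0 m and value of joint carousel between 0.685 and 0.885 rad) or (y of nazar_top in the frame of carousel_base above 0 m and value of joint carousel between -0.885 and -0.685 rad)) and velocity of joint carousel between -0.1 and 0.1 rad/s and horizontal distance between fob and pocket below 0.014 m and z of fob in the frame of pocket between -0.004 and 0.004 m); the robot touches nothing.
It fails at once if the key fob is touched by the fingers (contact force between the fingers and fob above 0.5 N).
It fails at once if the key fob is lifted out of its pocket (z of fob in the frame of pocket above 0.01 m).
It fails at once if the doorstop, beads, bottle, mug, tray or torch is moved more than 20 mm (distance of any of doorstop, beads, gel_bottle, mug, tray, torch from where it was at the start of the episode above 0.02 m).
It also fails if it takes over 32 s, if anything falls off the work surface, if the arm or the gripper's body presses on something with over 40 N, if the wrist force passes 120 N, or if a joint passes its speed limit or range.

## Working session

There is one attempt and no reset: what is moved stays moved. The work goes in short steps, Python scripts to look and compute and a tool call to move; the robot and the scene stay as the last step left them, time stands still between calls to the robot, and variables do not carry over. Pictures are saved under pics/ and viewed, at most 10 in all, crops included, and the job is handed in when it is done.

Besides the shell and the picture viewer there is one more tool, called as name(argument=value, ...) on one line, values as JSON. drive_tool: Moves the arm, as the interface text tells. Its arguments: {"type":"object","properties":{"commands":{"type":"array"},"hand":{"type":"number"},"force":{"type":"number"}},"required":["commands"]}

```bash
mkdir -p pics; cat > h.py <<'E'
import numpy as np, cv2, pickle
from rig import manip
def ray(f,u,v):
    n=cv2.undistortPoints(np.array([[[u,v]]],float),f["camera_matrix"].__array__() if hasattr(f["camera_matrix"],'__array__') else np.array(f["camera_matrix"]),np.array(f["dist"],float))[0,0]
    R=np.array(f["orientation"],float)
    return np.array(f["eye"],float),R@np.array([n[0],n[1],1.])
def onplane(f,u,v,z):
    e,d=ray(f,u,v); return e+d*(z-e[2])/d[2]
E
python3 - <<'E'
from h import *
for n in("scene","top"):
    f=manip.grab_frame(n); pickle.dump(f,open(n+".pkl","wb"))
    cv2.imwrite(f"pics/{n}.png",f["pixels"][:,:,::-1]); print(n,f["eye"],f["orientation"],f["camera_matrix"],f["dist"])
print(manip.read_state())
E
```

```text
scene [1507.65120264 -354.1309013   774.93126487] [-124.52367097    1.11572422   67.65965523] [[414.05623482   0.         280.02124867]
 [  0.         414.05623482 211.32164133]
 [  0.           0.           1.        ]] [-0.11546666  0.          0.          0.          0.        ]
top [ 264.90329442   30.69079728 1619.21474865] [-169.7075852    -0.55956704  -91.41093355] [[482.63994796   0.         270.3629414 ]
 [  0.         482.63994796 208.09975247]
 [  0.           0.           1.        ]] [-0.00984065  0.          0.          0.          0.        ]
{'time': 0.1, 'joint_pos': array([ 5.83123133e+01,  1.50974652e+01, -2.80000633e+00,  7.21597509e+01,
       -3.33669263e-04,  8.11018697e+01]), 'qd': array([ 0.02973864, -0.14913626,  0.05156257,  0.06197698, -0.04516554,
       -0.03490155]), 'joint_torque': array([ 4.52017310e-03, -6.38579106e+01,  3.85063684e+01,  1.00049601e-02,
       -5.25989731e-05, -1.92603676e-05]), 'position': array([203.22917157, 483.79277022, 230.86155559]), 'eef_rot': array([-1.79943415e+02, -8.52140287e-03,  1.57210440e+02]), 'wrist_force': array([ 0.29136753, -0.48068089, -0.41230185]), 'wrist_torque': array([-0.01973152, -0.02191176,  0.04027086]), 'grasp_force': 0.0, 'finger_gap': 85.24194568009993}
```

View pics/top.png

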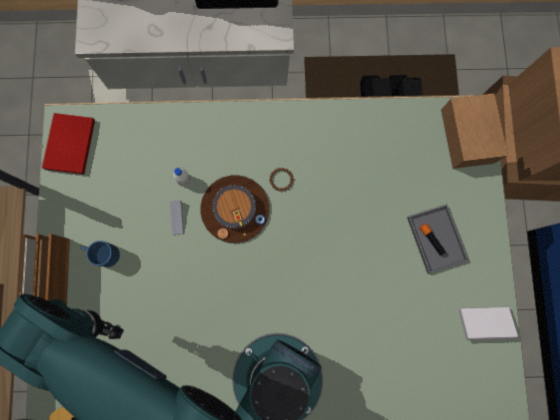

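View pics/scene.png

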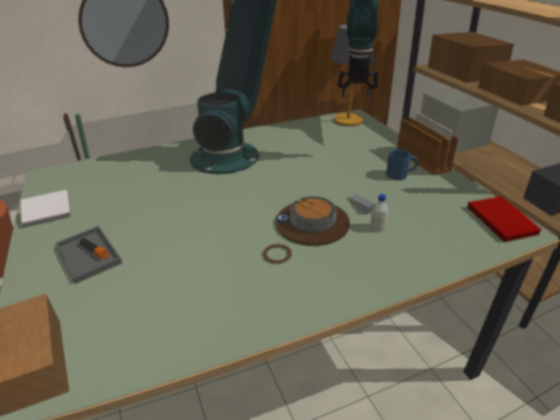

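The top view shows the carousel centred near (235,208), with nazar at (260,219), cork at (222,234) and the pocket facing down and slightly right. The scene view has the carousel at (313,218). Nothing stands within about 25 mm of the turntable above it. Nazar lies anticlockwise of the middle stop, so I expect a target of +0.785.

```bash
cat > h.py <<'E'
import numpy as np, cv2, pickle
from scipy.spatial.transform import Rotation as Ro
from rig import manip
def ray(f,u,v):
    n=cv2.undistortPoints(np.array([[[u,v]]],float),f["camera_matrix"],f["dist"])[0,0]
    if "mount" in f:
        M=np.array(f["mount"]); T=np.eye(4); T[:3,:3]=Ro.from_euler('xyz',f["rpy"],degrees=True).as_matrix(); T[:3,3]=f["pos"]
        T=T@M; return T[:3,3],T[:3,:3]@np.array([n[0],n[1],1.])
    return np.array(f["eye"]),Ro.from_euler('xyz',f["orientation"],degrees=True).as_matrix()@np.array([n[0],n[1],1.])
def onplane(f,u,v,z):
    e,d=ray(f,u,v); return e+d*(z-e[2])/d[2]
def tri(a,b):
    (e1,d1),(e2,d2)=a,b
    s=np.linalg.lstsq(np.c_[d1,-d2],e2-e1,rcond=None)[0]
    p,q=e1+s[0]*d1,e2+s[1]*d2; return (p+q)/2,np.linalg.norm(p-q)
def blobs(f,lo,hi,box=None,amin=8):
    hsv=cv2.cvtColor(f["pixels"],cv2.COLOR_RGB2HSV); m=cv2.inRange(hsv,np.array(lo),np.array(hi))
    if box: k=np.zeros_like(m); x0,y0,x1,y1=box; k[y0:y1,x0:x1]=1; m=m*k
    n,l,s,c=cv2.connectedComponentsWithStats(m)
    return sorted([(int(s[i,4]),s[i,:4].tolist(),c[i].round(1).tolist()) for i in range(1,n) if s[i,4]>=amin],reverse=True)
E
python3 - <<'E'
from h import *
t=pickle.load(open("top.pkl","rb")); s=pickle.load(open("scene.pkl","rb"))
bt=blobs(t,(100,90,60),(125,255,255),(240,200,280,240),4); bs=blobs(s,(100,90,60),(125,255,255),(265,205,300,230),4)
print("naz",bt,bs)
for f,n in((t,"top"),(s,"scene")):
    x=dict(top=(190,165,285,255),scene=(265,185,360,250))[n]
    print(n,"plinth",blobs(f,(0,90,20),(14,255,110),x,100)[:2],"wood",blobs(f,(5,120,110),(18,255,255),x,10)[:4])
for nm,uv in dict(centre=(235,208),naz=(260.3,219),cork=(222.5,234)).items(): print(nm,onplane(t,*uv,20 if nm!="centre" else 12).round(1))
print(tri(ray(t,*bt[0][2]),ray(s,*bs[0][2])) if bt and bs else "")
for n,f,b in(("t",t,(190,165,285,255)),("s",s,(260,185,360,250))):
    x0,y0,x1,y1=b; cv2.imwrite(f"pics/c{n}.png",cv2.resize(f["pixels"][y0:y1,x0:x1,::-1],None,fx=4,fy=4,interpolation=cv2.INTER_CUBIC))
a,b=[cv2.imread(f"pics/c{n}.png") for n in "ts"]; H=max(a.shape[0],b.shape[0])
cv2.imwrite("pics/both.png",np.hstack([cv2.copyMakeBorder(i,0,H-i.shape[0],0,0,0) for i in(a,b)]))
E
```

```text
naz [(16, [258, 217, 4, 5], [259.5, 218.8]), (7, [259, 221, 6, 4], [261.9, 223.0])] []
top plinth [(1814, [201, 176, 68, 67], [234.1, 208.6])] wood [(857, [217, 190, 34, 33], [233.3, 205.4]), (93, [217, 228, 11, 11], [222.2, 232.9])]
scene plinth [(798, [278, 208, 70, 36], [320.9, 231.3])] wood [(538, [295, 199, 36, 20], [313.0, 208.3])]
centre [559.4 127.4  12. ]
naz [518.5  42.6  20. ]
cork [470.8 169.6  20. ]
```

View pics/both.png

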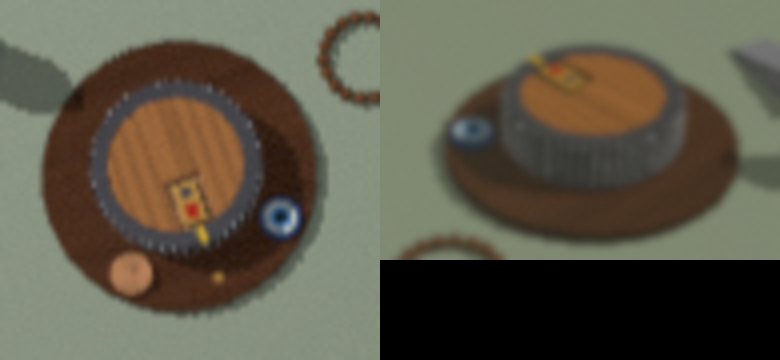

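The crops put the nazar at pixel (260,219), cork at (222.5,233) and the pip at (244.5,234.5). The carousel centre is about (559,127). Nazar measures 94 mm from it, which matches the 94 mm given, and the plinth yaw is about 19°. Now I'll move over it.

drive_tool(commands=[-33,-13.6,0,0,-33,-13.6,0,0,-33,-13.6,0,0,-33,-13.6,0,0,-33,-13.6,0,0])

```text
time: 0.52
position: [329.9, 356.0, 231.1]
eef_rot: [-180.0, -0.0, 157.2]
wrist_force: [0.6, 1.3, 0.8]
finger_gap: 85.6
grasp_force: 0.0
```

drive_tool(commands=[-33,-13.6,0,0,-33,-13.6,0,0,-33,-13.6,0,0,-33,-13.6,0,0,-33,-13.6,0,0])

```text
time: 0.93
position: [455.8, 229.2, 231.1]
eef_rot: [-180.0, -0.0, 157.2]
wrist_force: [1.1, 1.0, 0.2]
finger_gap: 85.1
grasp_force: 0.0
```

drive_tool(commands=[-33,-13.6,0,0,-33,-13.6,0,0,0,0,0,-7,0,0,0,-7,0,0,0,-7])

```text
time: 1.35
position: [505.5, 179.4, 230.8]
eef_rot: [-180.0, -0.1, 178.5]
wrist_force: [-0.2, 0.3, 0.6]
finger_gap: 85.5
grasp_force: 0.0
```

drive_tool(commands=[0,0,0,-7,0,0,0,-7,0,0,0,-7,0,0,0,0,0,0,0,0])

```text
time: 1.77
position: [505.1, 180.1, 231.1]
eef_rot: [180.0, -0.0, -161.0]
wrist_force: [-0.2, 0.3, -0.0]
finger_gap: 85.4
grasp_force: 0.0
```

```bash
python3 - <<'E'
from h import *
s=manip.read_state(); f=dict(manip.grab_frame("wrist")); f["pos"]=s["position"]; f["rpy"]=s["eef_rot"]
pickle.dump(f,open("w1.pkl","wb")); cv2.imwrite("pics/w1.png",f["pixels"][:,:,::-1])
print(s["time"],s["position"],s["eef_rot"],s["joint_pos"],s["wrist_force"]); print(f["mount"].round(3),f["camera_matrix"][0,0])
E
```

```text
1.7667 [505.11514876 180.11149077 231.08682502] [ 1.79998538e+02 -2.66109348e-02 -1.61015938e+02] [ 1.09171288e+01  1.62093388e+01 -1.17853912e+00  7.26386749e+01
 -2.28637221e-03 -8.06693189e+00] [-0.16468163  0.29374272 -0.02009821]
[[ 2.00000e-03 -9.60000e-01 -2.80000e-01  7.13070e+01]
 [ 1.00000e+00  1.00000e-03  1.00000e-03  4.80000e-02]
 [-1.00000e-03 -2.80000e-01  9.60000e-01 -1.42585e+02]
 [ 0.00000e+00  0.00000e+00  0.00000e+00  1.00000e+00]] 356.79256791257353
```

View pics/w1.png

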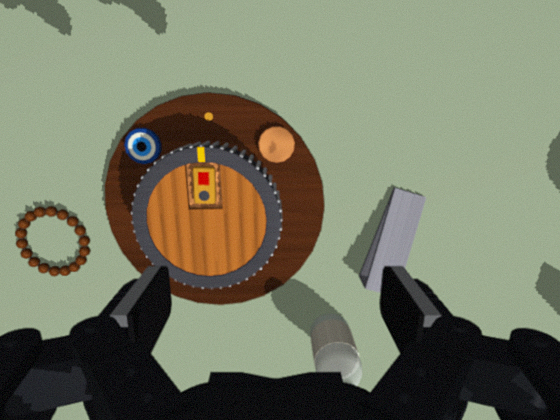

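The wrist view shows the wooden deck centred near (207,216), with nazar at (142,146), cork at (277,144), the pip at (209,117) and the yellow mark at (201,155). The fingers line up roughly with the plinth's y axis.

```bash
cat >> h.py <<'E'
def wood(f,box):
    hsv=cv2.cvtColor(f["pixels"],cv2.COLOR_RGB2HSV); m=cv2.inRange(hsv,np.array((5,110,110)),np.array((20,255,255)))
    k=np.zeros_like(m); x0,y0,x1,y1=box; k[y0:y1,x0:x1]=255; m&=k
    m=cv2.morphologyEx(m,cv2.MORPH_OPEN,np.ones((3,3),np.uint8))
    c=max(cv2.findContours(m,cv2.RETR_EXTERNAL,cv2.CHAIN_APPROX_NONE)[0],key=cv2.contourArea)
    return cv2.fitEllipse(cv2.convexHull(c))
E
python3 - <<'E'
from h import *
w=pickle.load(open("w1.pkl","rb")); t=pickle.load(open("top.pkl","rb")); s=pickle.load(open("scene.pkl","rb"))
ew,et,es=wood(w,(135,162,280,300)),wood(t,(205,185,265,226)),wood(s,(285,190,345,225)); print(ew,et,es)
for a,b,A,B in((w,t,ew,et),(w,s,ew,es),(t,s,et,es)): p,g=tri(ray(a,*A[0]),ray(b,*B[0])); print(p.round(1),round(g,1))
c=onplane(w,*ew[0],56.5); print("c",c.round(1),"diam",(ew[1][0]/356.8*(ray(w,0,0)[0][2]-56.5)).round(1))
n=onplane(w,142,146,20);k=onplane(w,277,144,20);p=onplane(w,209,117,14);y=onplane(w,201,155,58)
for nm,q in dict(naz=n,cork=k,pip=p,mark=y).items(): d=(q-c)[:2]; print(nm,q.round(1),"r",np.hypot(*d).round(1),"ang",np.degrees(np.arctan2(d[1],d[0])).round(1))
R=Ro.from_euler('xyz',w["rpy"],degrees=True).as_matrix(); print("tool shift",(R.T@(c-w["pos"])).round(1))
E
```

```text
((206.0716094970703, 218.3989715576172), (112.22819519042969, 121.13502502441406), 112.28131103515625) ((233.36764526367188, 205.54161071777344), (32.96470642089844, 33.70219802856445), 61.88749694824219) ((312.7938232421875, 208.17710876464844), (19.368680953979492, 35.899574279785156), 92.12017822265625)
[560.7 129.8  47. ] 2.1
[557.7 130.2  53.8] 1.4
[559.8 130.   55.2] 0.1
c [556.4 129.8  56.5] diam 99.8
naz [518.5  45.9  20. ] r 92.1 ang -114.3
cork [473.3 171.4  20. ] r 92.9 ang 153.4
pip [470.8 100.   14. ] r 90.6 ang -160.8
mark [500.5 109.4  58. ] r 59.5 ang -159.9
tool shift [-32.2 -64.3 174.6]
```

The deck centre is about (558.5,130,55), within 3 mm across views. Its height matches, as do the disc radii (92–93 mm) and the stop direction (yaw 19.5°). Next I'll centre over the axis and go down with the fingers straddling the pocket.

drive_tool(commands=[-17,-32.3,0,0,-17,-32.3,0,0,0,0,30,0,0,0,30,0,0,0,30,0], hand=0.1)

```text
time: 2.23
position: [559.1, 129.8, 140.1]
eef_rot: [-180.0, 0.0, -161.1]
wrist_force: [0.3, 0.7, -0.5]
finger_gap: 77.2
grasp_force: 0.0
```

drive_tool(commands=[0,0,30,0,0,0,20,0,0,0,15,0,0,0,0,0,0,0,0,0])

```text
time: 2.65
position: [558.3, 130.3, 76.2]
eef_rot: [180.0, -0.1, -160.9]
wrist_force: [0.1, 0.6, -0.1]
finger_gap: 76.9
grasp_force: 0.0
```

```bash
python3 - <<'E'
from h import *
s=manip.read_state(); f=dict(manip.grab_frame("wrist")); f["pos"]=s["position"]; f["rpy"]=s["eef_rot"]
pickle.dump(f,open("w2.pkl","wb")); cv2.imwrite("pics/w2.png",f["pixels"][:,:,::-1])
print(s["time"],s["position"],s["eef_rot"],s["wrist_force"],s["finger_gap"])
E
```

```text
2.65 [558.28621013 130.29935002  76.17484575] [ 1.79982950e+02 -6.66728640e-02 -1.60930741e+02] [ 0.11520168  0.62289336 -0.07415289] 76.93054104191171
```

View pics/w2.png

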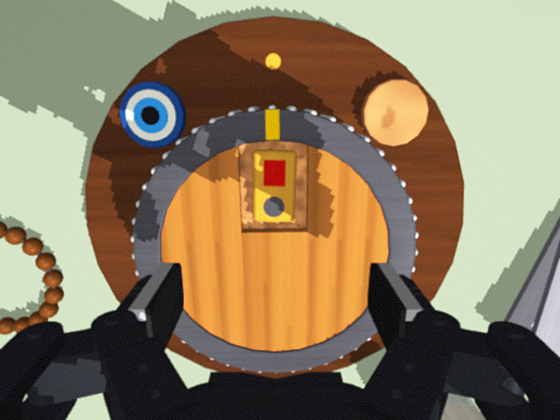

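The view is centred. The fingers (175,275) and (380,275) stand symmetrically about the axis, clear of the pocket at (274,187), and the mark and pip line up. I'll go down gently until they touch.

drive_tool(commands=[0,0,10,0,0,0,8,0,0,0,5,0,0,0,2,0,0,0,0,0])

```text
time: 3.12
position: [558.3, 130.3, 50.8]
eef_rot: [180.0, -0.0, -160.8]
wrist_force: [-1.0, -0.5, -0.3]
finger_gap: 77.0
grasp_force: 0.0
```

drive_tool(commands=[0,0,1,0,0,0,1,0,0,0,1,0,0,0,0,0])

```text
time: 3.45
position: [558.6, 130.3, 48.3]
eef_rot: [-180.0, 0.0, -160.8]
wrist_force: [-0.1, -0.6, -0.2]
finger_gap: 76.8
grasp_force: 0.0
```

drive_tool(commands=[0,0,1,0,0,0,1,0,0,0,0,0])

```text
time: 3.7
position: [558.7, 130.3, 46.6]
eef_rot: [-180.0, 0.0, -160.8]
wrist_force: [-1.6, -0.9, 3.8]
finger_gap: 76.9
grasp_force: 2.0
```

drive_tool(commands=[0,0,0.6,0,0,0,0,0,0,0,0,0])

```text
time: 3.95
position: [558.8, 130.3, 46.5]
eef_rot: [-180.0, 0.1, -160.8]
wrist_force: [-4.2, -0.2, 14.5]
finger_gap: 76.9
grasp_force: 6.9
```

14.5 N of press with both pads loaded is enough. Turn anticlockwise, which is a negative turn about tool z.

drive_tool(commands=[0,0,0,-3,0,0,0,-3,0,0,0,-3,0,0,0,-3,0,0,0,0])

```text
time: 4.37
position: [558.7, 130.3, 46.5]
eef_rot: [-180.0, 0.0, -148.6]
wrist_force: [-5.1, -1.2, 14.3]
finger_gap: 77.1
grasp_force: 7.0
```

```bash
python3 - <<'E'
from h import *
s=manip.read_state(); f=dict(manip.grab_frame("wrist")); f["pos"]=s["position"]; f["rpy"]=s["eef_rot"]
cv2.imwrite("pics/w3.png",f["pixels"][:,:,::-1]); print(s["position"],s["eef_rot"],s["wrist_force"],s["wrist_torque"])
print(blobs(f,(22,150,120),(32,255,255),(150,60,420,260),20)[:4])
f2=pickle.load(open("w2.pkl","rb"));print(blobs(f2,(22,150,120),(32,255,255),(150,60,420,260),20)[:4])
E
```

```text
[558.73039973 130.2794002   46.52435496] [-1.79969381e+02  4.01317608e-02 -1.48602945e+02] [-5.10912923 -1.23008216 14.25820517] [-0.18448966  1.02229534 -0.04409138]
[(662, [250, 212, 48, 32], [270.9, 233.3]), (645, [264, 109, 18, 38], [272.1, 127.5]), (163, [254, 163, 17, 23], [260.8, 170.7]), (49, [312, 60, 13, 6], [318.3, 61.7])]
[(434, [265, 109, 15, 31], [272.2, 124.0]), (415, [255, 189, 36, 33], [265.8, 208.8]), (84, [266, 60, 14, 8], [272.9, 62.6]), (62, [256, 155, 7, 16], [257.9, 162.8])]
```

View pics/w3.png

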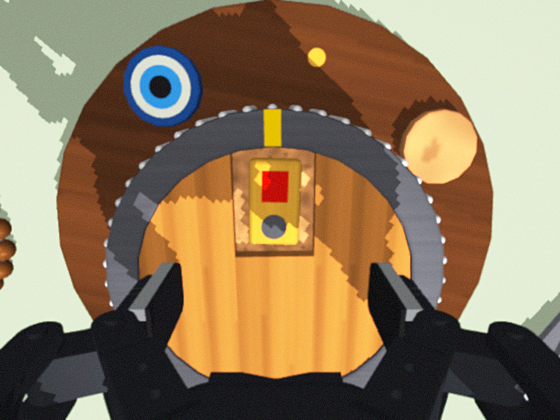

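The turntable follows without slip: the mark stays at (272,127) in the tool view while the pip has moved right to (318,57). 33° remain.

drive_tool(commands=[0,0,0,-3,0,0,0,-3,0,0,0,-3,0,0,0,-3,0,0,0,-3])

```text
time: 4.83
position: [558.8, 130.3, 46.5]
eef_rot: [-180.0, 0.0, -133.6]
wrist_force: [-3.9, -1.4, 13.9]
finger_gap: 77.5
grasp_force: 6.9
```

drive_tool(commands=[0,0,0,-3,0,0,0,-3,0,0,0,-3,0,0,0,-3,0,0,0,-3])

```text
time: 5.25
position: [558.7, 130.2, 46.5]
eef_rot: [-179.9, 0.0, -118.6]
wrist_force: [-4.1, -2.4, 14.2]
finger_gap: 76.9
grasp_force: 7.1
```

drive_tool(commands=[0,0,0,-2,0,0,0,-1,0,0,0,0,0,0,0,0])

```text
time: 5.58
position: [558.7, 130.2, 46.5]
eef_rot: [-179.9, 0.0, -115.8]
wrist_force: [-4.2, -2.2, 13.8]
finger_gap: 76.9
grasp_force: 7.1
```

```bash
python3 - <<'E'
from h import *
s=manip.read_state(); f=dict(manip.grab_frame("wrist")); f["pos"]=s["position"]; f["rpy"]=s["eef_rot"]
cv2.imwrite("pics/w4.png",f["pixels"][:,:,::-1]); print(s["position"],s["eef_rot"],s["wrist_force"])
E
```

```text
[558.73133367 130.15812917  46.54202616] [-1.79947384e+02  6.82215245e-03 -1.15790839e+02] [-4.23939271 -2.22449651 13.82528179]
```

View pics/w4.png

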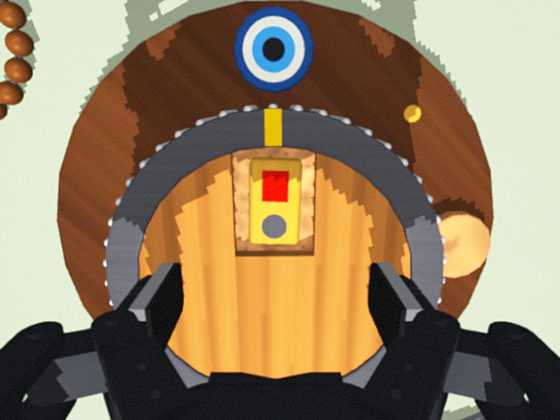

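The yellow mark (273,127) points straight at the nazar (273,48), and the fob is still seated in the pocket. Time to lift off.

drive_tool(commands=[0,0,-2,0,0,0,-8,0,0,0,-20,0,0,0,-30,0,0,0,-30,0])

```text
time: 6.05
position: [558.0, 130.3, 136.8]
eef_rot: [179.9, -0.0, -115.8]
wrist_force: [0.8, -0.4, 0.1]
finger_gap: 77.0
grasp_force: 0.0
```

drive_tool(commands=[0,0,-20,0,0,0,0,0,0,0,0,0,0,0,0,0,0,0,0,0])

```text
time: 6.47
position: [558.0, 130.3, 154.7]
eef_rot: [179.9, -0.0, -115.8]
wrist_force: [-0.7, 0.0, 0.3]
finger_gap: 77.0
grasp_force: 0.0
```

```bash
python3 - <<'E'
from h import *
s=manip.read_state(); f=dict(manip.grab_frame("wrist"))
cv2.imwrite("pics/w5.png",f["pixels"][:,:,::-1]); print(s["time"],s["position"],s["wrist_force"],s["grasp_force"])
E
```

```text
6.4667 [558.02160247 130.2856738  154.73237492] [-0.74734399  0.01169198  0.26747311] 0.0
```

View pics/w5.png

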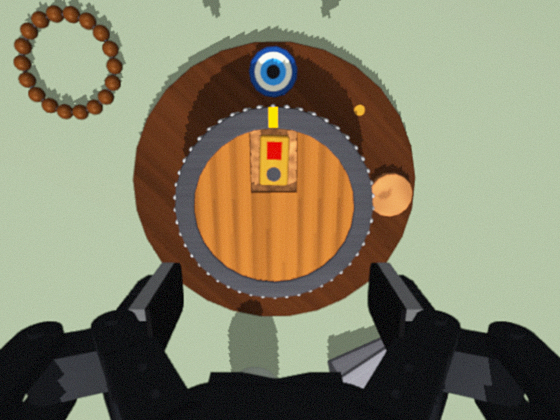

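With the fingers clear, the mark (273,117) faces the nazar (273,71) and the fob lies in its pocket.

```bash
python3 -c "
from rig import manip; print(manip.job_done())"
```

```text
the job is handed in; nothing more can be done
None
```

The carousel is turned one click to the blue nazar disc, with its pocket and yellow mark facing the disc; the fob is in its pocket, the arm is clear, and the job was handed in at about 6.5 s (no verdict was returned).

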